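# Drop the hitch pin through the drawbar eye

### The job

Trial-fit the drawbar held in the welding jig: take the long hitch pin (the one with the tall round grip) out of the pin stand and put it nose first down through the eye of the drawbar, so that it hangs upright with its collar resting on the eye, and let go. Leave the short square-headed pin in the stand.

Things in the scene. Friction and masses are not known exactly. Their poses are not given: they have to be found in the camera images.
- hitch_pin_grip (a point): Long steel hitch pin, loose, about 200 g: centre of its round grip (dark cylinder 22 mm in diameter, 50 mm tall), on the pin's axis; z runs up the axis. Underside of its collar 31 mm below this point, nose 106 mm below. At the start it hangs in one of the stand's two holes (either one), its collar on the stand's top.
- hitch_pin_collar (a point): The long hitch pin's axis at the underside of its collar. The collar, just below the grip, is a disc 46 mm in diameter and 6 mm thick; it rests on the rim of a hole.
- hitch_pin_nose (a point): Nose of the long hitch pin: lower end of its shank, on the axis. The shank below the collar is 14 mm in diameter and 75 mm long, its last 7 mm tapered.
- short_pin_grip (a point): Short steel pin, loose, a bystander in the stand's other hole: centre of its head (square block 30 x 30 mm, 24 mm tall). Same collar (46 mm) and shank diameter (14 mm), shank only 40 mm long.
- eye (a point): Centre of the drawbar's eye at its top face, 100 mm above the worktop; z up. Flat steel ring, outside 66 mm, hole 34 mm, 14 mm thick, 76 mm free below it. A 20 mm wide bar flush with its top runs along this point's +x to a post 105 to 145 mm from the hole's axis, 119 mm high. The jig is fixed; place and yaw vary.
- stand_top (a point): Middle of the top of the fixed pin stand, 90 mm above the worktop: plate 56 mm (x) by 140 mm (y), 6 mm thick, on two end legs, with two 23 mm holes at y = +38 and -38 mm. Fingers that close along this point's x axis have free space on both sides of a pin. Place and yaw vary.
There are look-alikes about, which are no part of the job. Leave any pink look-alike of the part that bears hitch_pin_grip alone.

How it is judged:
At the end, for the whole second after the job is handed in: The long hitch pin hangs through the drawbar's eye: nose at least 60 mm below the eye's top face, axis within 17 mm of the hole's centre, upright within 10 degrees, underside of the collar within 8 mm of the eye's top face; the short pin is still in its hole (moved less than 20 mm) (horizontal distance between each of hitch_pin_nose, hitch_pin_collar and eye below 0.017 m and z of hitch_pin_nose in the frame of eye below -0.06 m and z of hitch_pin_collar in the frame of eye between -0.008 and 0.008 m and angle between hitch_pin_nose's own z axis and vertical below 0.18 rad and distance of short_pin_grip from where it was at the start of the episode below 0.02 m); the robot touches nothing.
It fails at once if the short pin is pulled out of its place (moved more than 30 mm) (distance of short_pin_grip from where it was at the start of the episode above 0.03 m).
It also fails if it takes over 38 s, if anything falls off the work surface, if the arm or the gripper's body presses on something with over 40 N, if the wrist force passes 120 N, or if a joint passes its speed limit or range.

### The arm

A 7-joint arm with a two-finger parallel gripper is mounted at the origin on a cart in front of the work surface, level with it; the furniture and walls round the work are solid. World frame = base frame: x ahead of the robot, y to its left, z up, the work surface at z = 0. Lengths are in m, angles in rad, forces in N, time in s.
With the tool pointing down it reaches from about 0.35 to 0.9 m from the base axis. Payload 19.9 kg.
Tool frame: the origin (TCP) lies between the finger pads; the fingertips stand 19 mm ahead of it and the grasp point (between the pads) is the TCP; z points along the fingers, y is the direction in which the jaws open and shut (so a half turn about z gives the same grasp; the last joint's range is limited). The gripper opens to 94 mm and grips with 3 to 60 N. Pads are 16 mm wide; open, the fingers measure 119 mm over their backs; the gripper's body (75 mm by 177 mm) begins 78 mm behind the grasp point.
Start: joints at [-1.216, 0.417, -0.01, 1.614, 0.005, 1.111, -0.053], TCP at [0.242, 0.576, 0.224] pointing down, gripper open.
Joint ranges: [-2.81, 2.81], [-0.39, 2.02], [-1.27, 1.25], [0.06, 2.57], [-1.19, 4.33], [0.19, 2], [-2.82, 2.82]. Speed limits (rad/s): [1.89, 1.89, 2.39, 2.39, 3.01, 3.01, 3.01].

### API

Orientations are given as a 3x3 rotation matrix whose columns are the frame's x, y, z axes.
In Python, from rig import robot gives the robot as it stands. Calls block until the motion is done:
- robot.move_ptp(position, orientation): joint-space move of the TCP to a pose.
- robot.move_linear(position, velocity=0.15, frame=None, threshold=None): straight line of the TCP; frame=None keeps the orientation; velocity is the mean speed in m/s. With threshold (N) it stops when the force on the tool has changed by that much, and returns True; else False.
- robot.goto_joints(angles): joint-space move.
- robot.gripper_to(opening): finger opening in m; the grip force is fixed at half the most; returns when the fingers have stopped.
- robot.pause(seconds).
- robot.ik(position, orientation): joint angles nearest the present ones, or None.
- robot.get_state(): the state.
- robot.grab_frame(name): name is "scene" or "top" or "wrist"; returns the picture (384x512x3 uint8, red, green, blue); there is no depth.
- robot.camera_info(name): a dict with "fx", "fy", "cx", "cy" (pixels), "rvec" (rotation vector, rad) and "tvec" (3), from world to camera coordinates, as OpenCV has them. Camera axes: x right, y down, z forward; pixel columns grow to the right and rows downward; lengths in m; the calibration is good to about 2 mm. A picture is of the moment at which its call begins: read the wrist's pose just before it. camera_info takes no time and is no camera call; for the wrist camera it gives the pose at the moment of the call.
A pose or a line that the arm cannot do raises robot.PlanningError and nothing moves.
- robot.sign_off(): hands the job in, once; it reports no verdict.
The state is a dict: "time": time; "qpos": joint angles; "joint_vel": joint speeds; "effort": joint torques, N m; "ee_pos": TCP position; "tool_rot": TCP orientation; "force": force on the tool from outside, world axes, zero at the start; "moment": the same for the moment, N m; "opening": finger opening in m.
Only numpy, scipy, OpenCV 4.12 (cv2) and the standard library are available. Lean on these libraries where they do the work, as an engineer would, in place of code of your own. Each camera call takes 0.05 s, during which the arm holds its last target.

## Working session

There is one attempt and no reset: what is moved stays moved. The work goes in short steps, each a Python script; the robot and the scene stay as the last script left them, time stands still between calls to the robot, and variables do not carry over. Pictures are saved under pics/ and viewed, and the job is handed in when it is done.

```bash
mkdir -p pics; ls
python3 - <<'E'
from rig import robot
import cv2
for n in ["scene","top","wrist"]:
    im=robot.grab_frame(n); cv2.imwrite(f"pics/{n}0.png",im[:,:,::-1]); 
    c=robot.camera_info(n); print(n,{k:[round(float(x),3) for x in __import__('numpy').ravel(v)] for k,v in c.items()})
print(robot.get_state()["time"])
E
```

```text
pics
scene {'fx': [478.353], 'fy': [478.353], 'cx': [254.205], 'cy': [188.522], 'rvec': [2.32, -0.586, 0.258], 'tvec': [-0.391, 0.397, 0.634]}
top {'fx': [362.639], 'fy': [362.639], 'cx': [261.601], 'cy': [197.698], 'rvec': [2.188, -2.026, 0.212], 'tvec': [0.195, 0.583, 0.849]}
wrist {'fx': [290.864], 'fy': [290.864], 'cx': [253.456], 'cy': [187.805], 'rvec': [-2.422, -1.612, -0.217], 'tvec': [-0.625, -0.029, 0.391]}
0.15
```

View pics/scene0.png

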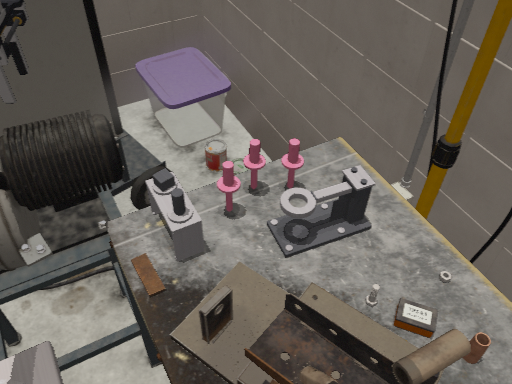

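View pics/top0.png

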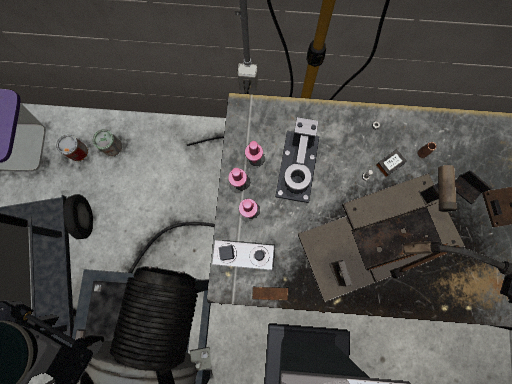

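View pics/wrist0.png

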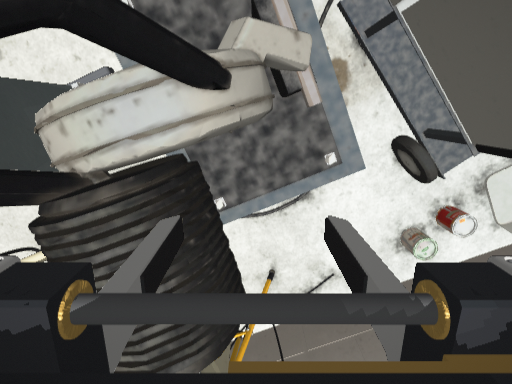

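The top view shows the white stand at about (243,255), with the square head near (227,253) and the round grip near (260,255). The eye ring is near (298,177), and the pink look-alikes are at (248,208), (237,177) and (254,152). I'll enlarge these areas to measure them.

Run:
```python
import cv2
t=cv2.imread("pics/top0.png"); s=cv2.imread("pics/scene0.png")
cv2.imwrite("pics/t1.png",cv2.resize(t[110:280,205:335],None,fx=4.6,fy=3.5*1.0 if 0 else 3.5) if 0 else cv2.resize(t[112:282,205:335],None,fx=3.5,fy=3.5,interpolation=cv2.INTER_CUBIC))
cv2.imwrite("pics/s1.png",cv2.resize(s[130:270,120:385],None,fx=3,fy=3,interpolation=cv2.INTER_CUBIC))
```

```text
(no output)
```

View pics/t1.png

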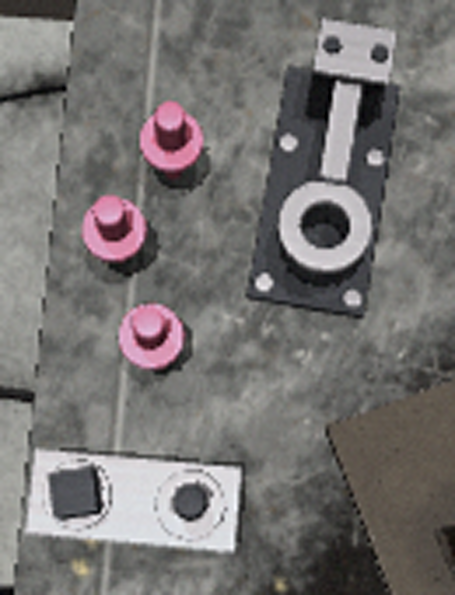

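View pics/s1.png

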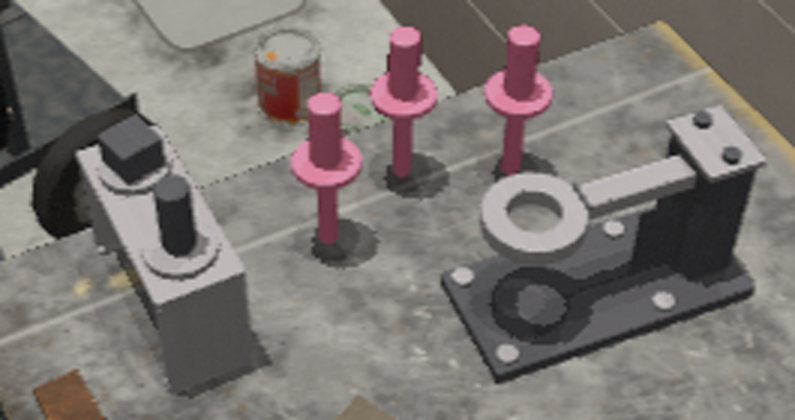

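```bash
cat > h.py <<'E'
import numpy as np, cv2
def ray(c,uv):
    R,_=cv2.Rodrigues(np.array(c["rvec"],float)); t=np.array(c["tvec"],float).ravel()
    d=np.array([(uv[0]-c["cx"])/c["fx"],(uv[1]-c["cy"])/c["fy"],1.])
    return -R.T@t, R.T@d
def onz(c,uv,z):
    o,d=ray(c,uv); return o+d*(z-o[2])/d[2]
def proj(c,p):
    K=np.array([[c["fx"],0,c["cx"]],[0,c["fy"],c["cy"]],[0,0,1.]])
    return cv2.projectPoints(np.array(p,float).reshape(-1,3),np.array(c["rvec"],float),np.array(c["tvec"],float),K,None)[0].reshape(-1,2)
E
python3 - <<'E'
from rig import robot
from h import *
np.set_printoptions(precision=4,suppress=True)
c=robot.camera_info("top"); im=cv2.imread("pics/top0.png"); o,_=ray(c,(0,0)); print("cam",o)
g=cv2.cvtColor(im,cv2.COLOR_BGR2HSV)
w=((g[...,2]>170)&(g[...,1]<40)).astype(np.uint8)
def blob(m,seed,r=40):
    n,l,s,ce=cv2.connectedComponentsWithStats(m)
    return None
# stand
m=np.zeros_like(w); m[235:275,208:280]=w[235:275,208:280]
cs,_=cv2.findContours(m,cv2.RETR_EXTERNAL,cv2.CHAIN_APPROX_NONE); k=max(cs,key=cv2.contourArea)
k=max(cs,key=len)
P=np.array([onz(c,p[0],.09)[:2]*1000 for p in k],np.float32); r=cv2.minAreaRect(P); print("stand",r)
m=np.zeros_like(w); m[160:195,278:318]=w[160:195,278:318]; m[:163]=0
n,l,s,ce=cv2.connectedComponentsWithStats(m);print(s,ce)
cs,h=cv2.findContours(m,cv2.RETR_CCOMP,cv2.CHAIN_APPROX_NONE)
for k in cs:
    if len(k)>12:
        P=np.array([onz(c,p[0],.1)[:2]*1000 for p in k],np.float32); print("ring",len(k),cv2.fitEllipse(P),cv2.minEnclosingCircle(P))
d=(g[...,2]<90).astype(np.uint8); m=np.zeros_like(d); m[240:268,216:271]=d[240:268,216:271]
n,l,s,ce=cv2.connectedComponentsWithStats(m)
for i in range(1,n):
    if s[i,4]>15: print("dark",s[i],ce[i],onz(c,ce[i],.146),onz(c,ce[i],.132))
E
```

```text
cam [0.3784 0.2253 0.9517]
stand ((420.7566223144531, 272.71612548828125), (139.6734619140625, 56.30872344970703), 89.19618225097656)
[[     0      0    512    384 196241]
 [   285    164     26     25    350]
 [   278    190      5      5     17]] [[255.4231 191.5273]
 [297.4143 176.1257]
 [280.     192.3529]]
ring 71 ((618.8504028320312, 156.15650939941406), (60.598533630371094, 61.774227142333984), 171.28875732421875) ((619.2213134765625, 156.26722717285156), 31.714174270629883)
ring 43 ((619.5927734375, 156.3574981689453), (37.90891647338867, 38.5709114074707), 155.64259338378906) ((619.0316162109375, 156.6136474609375), 20.398828506469727)
dark [219 245  15  15 127] [226.3858 252.3228] [0.42   0.3059 0.146 ] [0.4207 0.3073 0.132 ]
dark [255 250  10  11  61] [259.3115 254.8689] [0.42   0.2332 0.146 ] [0.4207 0.2333 0.132 ]
```

Run:
```python
from rig import robot
from h import *
np.set_printoptions(precision=3,suppress=True)
s=robot.get_state(); print(s["tool_rot"])
a=np.radians(-0.8)
ex=np.array([np.cos(a),np.sin(a),0]); z=np.array([0,0,-1.])
best=None
for sg in (1,-1):
    y=sg*ex; R=np.column_stack([np.cross(y,z),y,z])
    for p in ([.4208,.2343,.26],[.4208,.2343,.124],[.619,.1563,.28],[.619,.1563,.135]):
        print(sg,p,robot.ik(p,R))
```

```text
[[-0.922  0.386 -0.   ]
 [ 0.386  0.922 -0.001]
 [-0.    -0.001 -1.   ]]
1 [0.4208, 0.2343, 0.26] [-0.919  0.123  0.379  1.927 -0.051  1.1   -0.534]
1 [0.4208, 0.2343, 0.124] [-0.894  0.312  0.376  2.064 -0.159  0.792 -0.437]
1 [0.619, 0.1563, 0.28] [-0.645  0.43   0.484  1.526 -0.207  1.238 -0.145]
1 [0.619, 0.1563, 0.135] [-0.643  0.576  0.482  1.669 -0.311  0.973 -0.064]
-1 [0.4208, 0.2343, 0.26] [-0.509  0.125 -0.069  1.915  0.01   1.102  2.546]
-1 [0.4208, 0.2343, 0.124] [-0.423  0.302 -0.173  2.049  0.072  0.796  2.49 ]
-1 [0.619, 0.1563, 0.28] [-0.272  0.399 -0.033  1.511  0.013  1.231  2.822]
-1 [0.619, 0.1563, 0.135] [-0.196  0.536 -0.136  1.652  0.084  0.959  2.766]
```

Run:
```python
from rig import robot
from h import *
np.set_printoptions(precision=4,suppress=True)
a=np.radians(-0.8)
y=np.array([np.cos(a),np.sin(a),0]); z=np.array([0,0,-1.]); R=np.column_stack([np.cross(y,z),y,z])
robot.move_ptp([.4208,.2343,.26],R)
c=robot.camera_info("wrist"); im=robot.grab_frame("wrist"); cv2.imwrite("pics/w1.png",im[:,:,::-1])
s=robot.get_state(); print(s["time"],s["ee_pos"],s["force"])
for p in ([.4208,.2347,.146],[.4208,.2347,.096],[.4208,.2347,.121]): print(proj(c,p), ray(c,(0,0))[0])
np.save("w1.npy",c,allow_pickle=True)
```

```text
1.6417 [0.4205 0.2355 0.2598] [-0.2059 -0.3072 -0.7496]
[[253.1394 190.05  ]] [0.4219 0.3123 0.42  ]
[[253.1818 178.1463]] [0.4219 0.3123 0.42  ]
[[253.1623 183.6336]] [0.4219 0.3123 0.42  ]
```

View pics/w1.png

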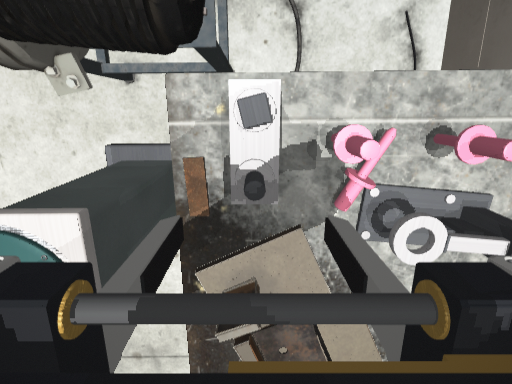

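One pink look-alike, near (365,170), looks tilted or lying down in this wrist view. I'll check the other cameras.

Run:
```python
from rig import robot
import cv2
s=robot.grab_frame("scene")[:,:,::-1]; t=robot.grab_frame("top")[:,:,::-1]
cv2.imwrite("pics/s2.png",s);cv2.imwrite("pics/t2.png",t)
cv2.imwrite("pics/t2z.png",cv2.resize(t[100:290,190:345],None,fx=3,fy=3,interpolation=cv2.INTER_CUBIC))
```

```text
(no output)
```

View pics/s2.png

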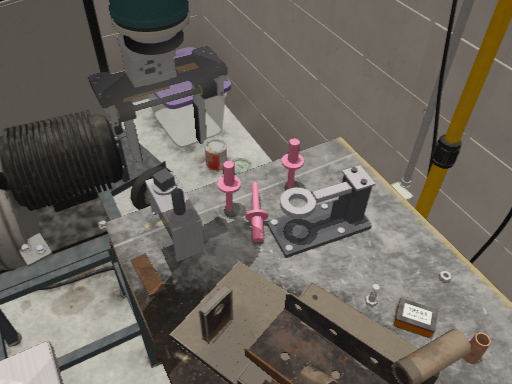

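View pics/t2z.png

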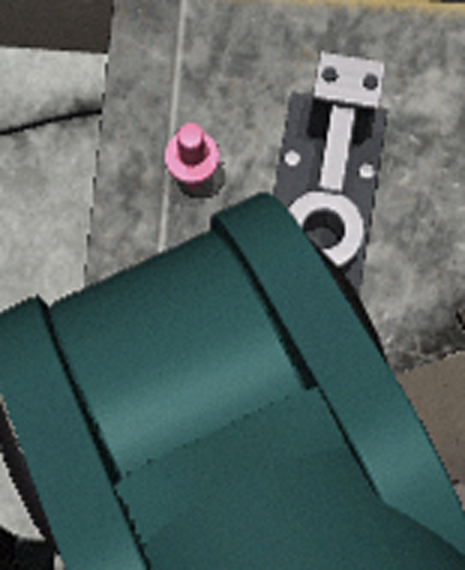

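The middle pink look-alike now lies on its side in the scene view, at about (257,215). I need to know whether my sweep could have hit it, and how tall the remaining ones are, before I move again.

Run:
```python
from rig import robot
from h import *
np.set_printoptions(precision=3,suppress=True)
ct,cs=robot.camera_info("top"),robot.camera_info("scene")
def tri(a,b):
    o1,d1=ray(ct,a);o2,d2=ray(cs,b)
    t=np.linalg.lstsq(np.column_stack([d1,-d2]),o2-o1,rcond=None)[0]
    p,q=o1+t[0]*d1,o2+t[1]*d2; return (p+q)/2,np.linalg.norm(p-q)
T=lambda x,y:(205+x/3.5,112+y/3.5); S=lambda x,y:(120+x/3,130+y/3)
for n,a,b in (("A",(151,320),(324,104)),("B",(109,208),(405,37)),("C",(168,113),(523,36))): print("pink top",n,*tri(T(*a),S(*b)))
for n,a,b in (("A",(151,338),(327,162)),("B",(114,231),(403,96)),("C",(172,142),(519,95))): print("pink collar",n,*tri(T(*a),S(*b)))
# lying pin in scene2, on table
for p in [(256,184),(257,240),(257,214)]: print("lying",onz(cs,p,.012))
c=robot.camera_info("wrist")
for p in [(393,131),(343,206),(358,180)]: print("lyingw",onz(c,p,.012))
print(onz(c,(419,240),.1), onz(c,(255,185),.121))
# bar direction from top: bar centre line px
print(onz(ct,T(345,85),.1),onz(ct,T(335,175),.1))
```

```text
pink top A [0.536 0.268 0.13 ] 0.0008166332340059984
pink top B [0.611 0.303 0.127] 0.0003748655738128707
pink top C [0.681 0.269 0.126] 0.0008660877493399358
pink collar A [0.535 0.269 0.077] 0.0031668744932206285
pink collar B [0.61  0.303 0.076] 0.0017182715435940488
pink collar C [0.679 0.267 0.076] 0.0021177399606353282
lying [0.615 0.3   0.012]
lying [0.544 0.168 0.012]
lying [0.576 0.226 0.012]
lyingw [0.614 0.279 0.012]
lyingw [0.553 0.17  0.012]
lyingw [0.572 0.21  0.012]
[0.619 0.157 0.1  ] [0.423 0.233 0.121]
[0.722 0.147 0.1  ] [0.655 0.15  0.1  ]
```

Both estimates agree: the pin is at about (0.421,0.234) and the eye at (0.619,0.157). The pink tops reach only 0.13 m, and my fingertips stayed near 0.2 m and well away from there, so that pin probably tipped over by itself. It lies low, clear of the eye, so I'll leave it and grasp.

Run:
```python
from rig import robot
from h import *
np.set_printoptions(precision=4,suppress=True)
hit=robot.move_linear([.4213,.2343,.125],velocity=0.1,threshold=8)
s=robot.get_state(); print(hit,s["ee_pos"],s["force"])
if not hit:
    robot.gripper_to(0.0); s=robot.get_state(); print(s["opening"],s["force"],s["ee_pos"],s["time"])
    im=robot.grab_frame("scene"); cv2.imwrite("pics/s3.png",im[:,:,::-1])
    im=robot.grab_frame("wrist"); cv2.imwrite("pics/w3.png",im[:,:,::-1])
```

```text
False [0.4215 0.2345 0.1255] [-0.029  -0.6919  0.867 ]
0.02167953312039083 [ 0.5341 -0.2317  0.6732] [0.4213 0.2343 0.125 ] 4.35
```

```bash
python3 -c "
import cv2,numpy as np
a=cv2.resize(cv2.imread('pics/s3.png')[100:270,90:390],(400,300));b=cv2.resize(cv2.imread('pics/w3.png'),(400,300))
cv2.imwrite('pics/m3.png',np.hstack([a,b]))"
```

```text
(no output)
```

View pics/m3.png

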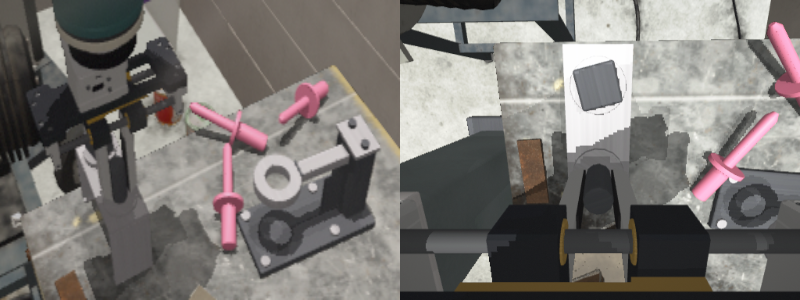

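The gripper is closed on the 22 mm grip, with an opening of 21.7 mm. The other two pink pins have also toppled with nothing near them, so they are simply unstable on their noses. Next I lift the pin and check how it hangs.

Run:
```python
from rig import robot
from h import *
np.set_printoptions(precision=4,suppress=True)
robot.move_linear([.4213,.2343,.30],velocity=0.12)
s=robot.get_state(); print(s["opening"],s["force"],s["ee_pos"],s["time"])
robot.move_linear([.619,.1565,.30],velocity=0.12)
robot.pause(0.3)
s=robot.get_state(); print(s["opening"],s["force"],s["ee_pos"],s["time"])
c=robot.camera_info("scene")
print(proj(c,[s["ee_pos"]+[0,0,-.035],s["ee_pos"]+[0,0,-.11],[.619,.1565,.1]]))
for n in ("scene","wrist","top"):
    cv2.imwrite(f"pics/{n}4.png",robot.grab_frame(n)[:,:,::-1])
a=cv2.resize(cv2.imread('pics/scene4.png')[60:270,190:400],(560,560));b=cv2.imread('pics/top4.png')
cv2.imwrite('pics/s4z.png',a)
```

```text
0.02132169494392713 [ 0.4397 -0.3927 -1.6418] [0.4211 0.2342 0.2994] 6.0583
0.021675219358030767 [-0.3523 -0.2367 -1.234 ] [0.6189 0.1566 0.3001] 8.275
[[305.8812 128.1225]
 [301.6427 163.0872]
 [297.3167 199.349 ]]
```

View pics/s4z.png

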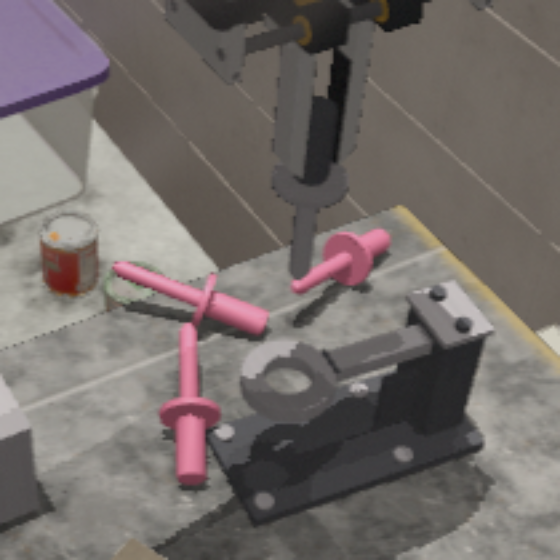

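View pics/wrist4.png

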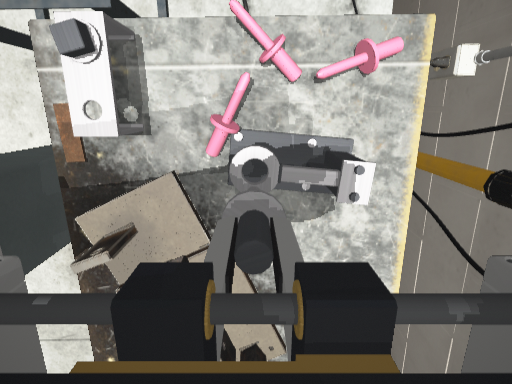

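The pin hangs upright: its nose is at scene pixel about (302.5,163), predicted (301.6,163). I'll lower it with the force guard on.

Run:
```python
from rig import robot
from h import *
np.set_printoptions(precision=4,suppress=True)
c=robot.camera_info("wrist"); print(onz(c,(254,172),.1))
hit=robot.move_linear([.619,.1565,.145],velocity=0.08,threshold=8)
s=robot.get_state(); print(hit,s["force"],s["ee_pos"],s["time"])
if not hit:
    hit=robot.move_linear([.619,.1565,.131],velocity=0.02,threshold=5)
    s=robot.get_state(); print(hit,s["force"],s["ee_pos"],s["time"],s["opening"])
for n in ("scene","wrist"):
    cv2.imwrite(f"pics/{n}5.png",robot.grab_frame(n)[:,:,::-1])
a=cv2.resize(cv2.imread('pics/scene5.png')[100:270,210:400],(600,537))
cv2.imwrite('pics/s5z.png',a)
```

```text
[0.6203 0.155  0.1   ]
False [ 0.3266  0.0374 -1.7023] [0.6192 0.1566 0.1453] 10.5167
True [-0.0331  0.4753  5.0679] [0.6189 0.1565 0.1348] 11.0417 0.02158953639729425
```

View pics/s5z.png

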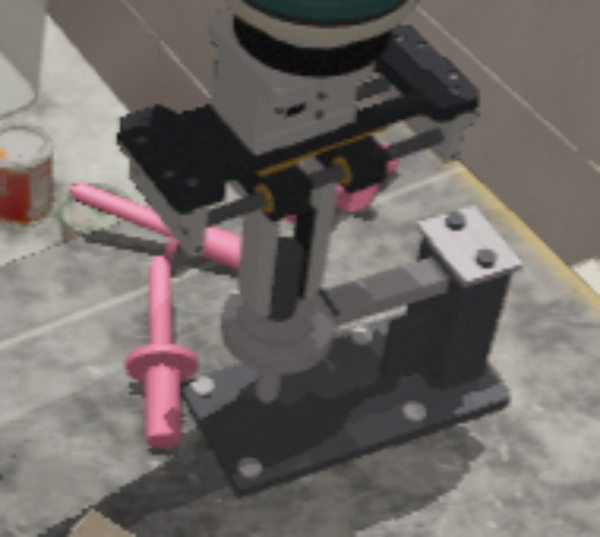

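Contact came at TCP z 0.1348, against 0.135 expected, and the shank is visible below the ring. I'll release, retreat straight up and look.

Run:
```python
from rig import robot
from h import *
np.set_printoptions(precision=4,suppress=True)
robot.gripper_to(0.06); robot.pause(0.2)
robot.move_linear([.619,.1565,.30],velocity=0.1)
c=robot.camera_info("wrist"); w=robot.grab_frame("wrist")[:,:,::-1]; cs=robot.camera_info("scene"); sc=robot.grab_frame("scene")[:,:,::-1]
s=robot.get_state(); print(s["force"],s["ee_pos"],s["time"],s["opening"])
P=[[.619,.1565,z] for z in (.156,.131,.106,.1,.025)]
print(proj(cs,P)); print(proj(c,P))
cv2.imwrite("pics/s6.png",sc);cv2.imwrite("pics/w6.png",w)
cv2.imwrite('pics/s6z.png',cv2.resize(sc[100:270,210:400],(600,537),interpolation=cv2.INTER_CUBIC))
```

```text
[-0.1485 -0.4559  0.4336] [0.6189 0.1565 0.2996] 14.0083 0.06000998858752598
[[299.9697 177.4915]
 [298.754  187.5073]
 [297.5891 197.1049]
 [297.3167 199.349 ]
 [294.1276 225.6237]]
[[253.2312 181.7183]
 [253.2829 176.4244]
 [253.3278 171.837 ]
 [253.3377 170.8256]
 [253.4393 160.4308]]
```

View pics/s6z.png

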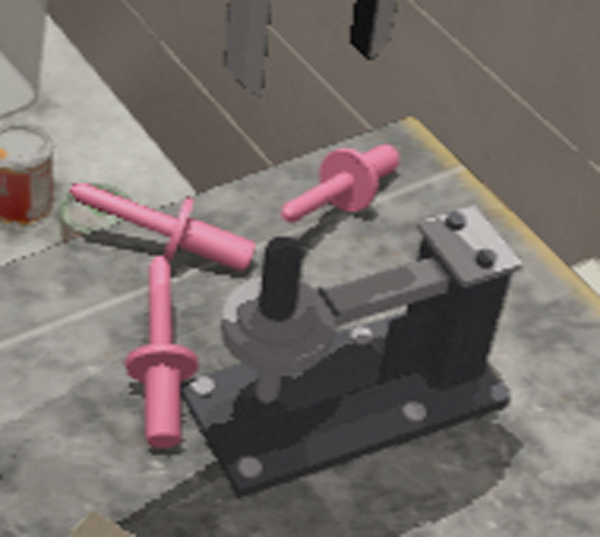

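View pics/w6.png

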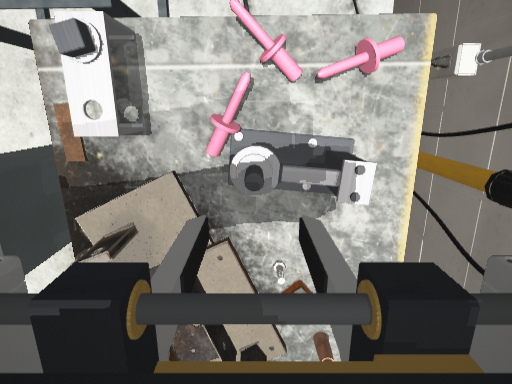

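The pin hangs upright in the eye. In the scene view its grip top is at (300,177), predicted (300,177.5), and its nose at (294.5,226.6), predicted (294,225.6). The short pin is still in its hole, at (72,38) in the wrist view, and the gripper is clear, so I'm handing in.

Run:
```python
from rig import robot
robot.sign_off(); print(robot.get_state()["time"])
```

```text
the job is handed in; nothing more can be done
the job is handed in; nothing more can be done
```

The long hitch pin is hanging in the drawbar's eye, released, with the gripper 0.16 m above its grasp height. I handed in at about 14 s of the 38 s allowed.

- **Fit:** The collar met the eye at TCP height 0.1348 m, against 0.135 m expected. After release, the grip top and nose were within about 1 px of where an upright, centred pin should appear in the scene view. My eye-centre estimates differed by about 2 mm between views, against a clearance of 10 mm per side.
- **Short pin:** In the last wrist picture it was still in its hole. I judged this by eye and did not measure how far it had moved.
- **Pink look-alikes:** All three started upright on their noses and toppled early in the run; they now lie on the worktop. My fingertips passed well above them and the force readings I took showed no contact, so I believe they fell by themselves. I did not check the whole arm's path to prove it, and I left them where they lay.

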